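# Clamp a phone's freshly glued screen in the click-stop press

## Task

The phone's new screen is freshly glued: gently slide the phone fully home against the end stop of the little press, then wind the press knob down (clockwise), feeling its clicks. The click in which the pressure plate meets the glass feels heavier: finish that one, give it exactly three more and stop, so the screen is held firmly but never overloaded. Let go and leave the phone clamped and the rest of the bench undisturbed.

Things in the scene. Friction and masses are not known exactly. Their poses are not given: they have to be found in the camera images.
- press: Fixed press: aluminium base 245 x 110 mm, x from -125 (open end, robot's side) to +120. Origin under the spindle axis, z up, x along the slot towards the end stop. Grey bed at z 12 mm between black side rails (tops z 17 mm; slot 73 mm wide, 1.5 mm clear each side of the phone). The end stop's face is at x 75, so the phone is home when its origin is at x 0 here. Top of bed and stop are rigid.
- head: Blue C-frame of the press with all it carries (knob, spindle, sprung plate). Frame as the press. Column at x 88-118 mm; arm 36 mm wide, from x -30, top z 88 mm. The orange-faced plate, 84 x 54 mm, does not turn; its gap over the glass differs each time, 3.5 to 11.5 mm: it starts more than one click clear and meets the glass about half-way through one of the 2nd to 5th clicks.
- knob_grip (a point): Centre of the knob's black bar handle, on the vertical spindle axis (z 122 mm above the press origin). Bar 42 mm along x, 13 mm thick along y, from 22 mm below to 10 above. It rests at a click stop; 10 stops a turn (36 deg). Clockwise from above lowers the plate 2.5 mm a click. Torque swings by 0.13 N m in each click; its mean rises 0.03 when the plate meets the glass, then 0.01 a click.
- phone: Loose grey phone with black glass, 150 x 70 x 9 mm, about 0.2 kg, lying glass up on the bed between the rails, 20 to 42 mm short of the end stop. Origin in the middle of its underside, x lengthways towards the stop, glass at z 9 mm. The sprung plate loads the glass with 7 N at once on meeting it, then 3 N more a click (about 17 N when done right); above 20 N the screen cracks.
- bit_set: Bystander, leave alone: the open black case of screwdriver bits, 60 x 115 x 24 mm. Origin at the middle of its underside.
- cracked_tablet: Bystander, leave alone: the black tablet with the shattered screen, 165 x 240 x 7 mm. Origin at the middle of its underside.
- suction_cup: Bystander, leave alone: the red suction cup, 48 mm across, 22 mm tall, beside the press. Origin at the middle of its underside.
- spudger: Bystander, leave alone: the light-blue flat prying bar, 148 x 11 x 6 mm, beside the press. Origin at the middle of its underside.
- tweezers: Bystander, leave alone: the blue and steel tweezers, 125 mm long. Origin at the middle of its underside.
- screwdriver: Bystander, leave alone: the small blue screwdriver, 150 mm long. Origin at the middle of its underside.
- screw_case: Bystander, leave alone: the clear divided case of screws, 75 x 110 x 18 mm. Origin at the middle of its underside.

How it is judged (in metres and radians):
On the way, in this order (a step that is already met when the one before it is completed fails the run):
1. the phone is slid fully home against the end stop before the plate loads it (x of phone in the frame of press above -0.002 m and z of phone in the frame of press below 0.0135 m and angle between the x axis of phone and the x axis of press, either way round below 0.05 rad and contact force between head and phone below 0.5 N), for 0.2 s.
2. the plate has been wound onto the glass and loads it (contact force between head and phone above 5 N), for 0.1 s.
At the end, for the whole second after the job is handed in: The phone lies flat and fully home (within 2 mm of the end stop), at rest, clamped by the plate with 15.4 to 19.2 N (three clicks past the first heavy one), and the knob is let go (x of phone in the frame of press above -0.002 m and z of phone in the frame of press below 0.0135 m and angle between the x axis of phone and the x axis of press, either way round below 0.05 rad and contact force between head and phone between 15.4 and 19.2 N and linear speed of phone below 0.01 m/s); the robot touches nothing.
It fails at once if the plate presses the phone with more than 20 N: the screen cracks (contact force between head and phone above 20 N).
It fails at once if the gripper shoves the phone with more than 25 N (contact force between the fingers and phone above 25 N).
It fails at once if a bystander is moved more than 15 mm (distance of any of bit_set, cracked_tablet, suction_cup, spudger, tweezers, screwdriver, screw_case from where it was at the start of the episode above 0.015 m).
It also fails if it takes over 72 s, if anything falls off the work surface, if the arm or the gripper's body presses on something with over 40 N, if the wrist force passes 120 N, or if a joint passes its speed limit or range.

## Robot

A 6-joint arm with a two-finger parallel gripper is mounted at the origin on the work surface. World frame = base frame: x ahead of the robot, y to its left, z up, the work surface at z = 0. Lengths are in mm, angles in rad, forces in N, time in s.
With the tool pointing down it reaches from about 375 to 900 mm from the base axis. Payload 3.1 kg.
Tool frame: the origin (TCP) lies at the centre of the arm's flange, where the gripper is bolted on; the fingertips stand 173 mm ahead of it and the grasp point (between the pads) lies 155 mm ahead of it (ctrl.tcp_to_tips is the distance from the TCP to the fingertips, in mm); x points along the fingers, z is the direction in which the jaws open and shut, and the axes are right-handed (so a half turn about x gives the same grasp; the last joint's range is limited). The gripper opens to 85 mm and grips with 20 to 120 N. Pads are 22 mm wide; open, the fingers measure 114 mm over their backs; the gripper's body (76 mm by 85 mm) begins 54 mm behind the grasp point. The pads swing forward as they close: fully open they stand 13 mm farther back than shut.
Start: joints at [1.008, 0.527, 1.433, -0, 1.181, -0.178], TCP at [233.988, 579.524, 404.71] pointing down, gripper open.
Joint ranges: [-3.08, 3.08], [-0.75, 2.2], [0.22, 2.44], [-1.43, 4.57], [0, 2.65], [-2.85, 2.85]. Speed limits (rad/s): [2.79, 2.79, 3.14, 3.14, 3.14, 3.14].

## Interface

Orientations are given as a 3x3 rotation matrix whose columns are the frame's x, y, z axes.
In Python, from workcell import ctrl, capture, camera_params, order gives the robot as it stands.
- The arm moves only by the tool move_arm, never from a script. Its arguments are lists of equal length, an entry for each row: "slide": the shift along the world's x, y, z scaled (see below), a list of three; "angular": the turn, a rotation vector about the world's x, y, z scaled (see below), a list of three. In form: {"slide": [[tx, ty, tz], ...], "angular": [[wx, wy, wz], ...]}. A call has 1 to 10 rows; each row is the pose to reach, as a shift and turn from the pose commanded when the call began; what a row does not reach only later rows make up. The controller multiplies each number of a shift by 0.5 m and each number of a turn by 30 degrees. A row lasts 1/12 s, in which the tool goes at most 41.7 mm and 7.16 degrees, less where a joint would pass 70% of its speed; a pose out of reach is approached as far as the arm can. A call with a number of a shift or a turn outside -1 to 1 is refused whole. A call with a gripper value outside its range is refused whole. "jaw" is the closure, from 0 (fully open) to 1 (shut), set as the call begins (left out, the last holds). The fingers move at their own pace and stop on an object; "newtons" is the grip in N (left out, the last holds). Time passes only in rows, so rows that repeat a pose let the fingers close. It gives the time, the measured TCP pose, the force and the opening at its end, in the units of the state.
- ctrl.observe(): the state, without advancing time (a new reading comes with each control period).
- capture(name): name is "scene" or "top" or "wrist"; returns (picture, depth): 384x512x3 uint8, red, green, blue; 384x512 float32, mm along the optical axis (not along the pixel's ray), 0 where there is no reading.
- camera_params(name): a dict with "K" (3x3 intrinsics, pixels), "D" ([k1, k2, p1, p2, k3] as OpenCV has them; the pictures are not rectified), "rvec" (rotation vector, rad) and "tvec" (3), from world to camera coordinates, as OpenCV has them. Camera axes: x right, y down, z forward; pixel columns grow to the right and rows downward; lengths in mm; the calibration is good to about 2 mm. A picture is of the moment at which its call begins: read the wrist's pose just before it. camera_params takes no time and is no camera call; for the wrist camera it gives the pose at the moment of the call.
- order.sign_off(): hands the job in, once; it reports no verdict.
The state is a dict: "time_s": time; "q": joint angles; "qvel": joint speeds; "effort": joint torques, N m; "tcp_pos": TCP position; "tcp_rot": TCP orientation; "wrist_force": force on the tool from outside, world axes, zero at the start; "ft_torque": the same for the moment, N m; "gripper_width": finger opening in mm.
Only numpy, scipy, OpenCV 4.12 (cv2) and the standard library are available. Lean on these libraries where they do the work, as an engineer would, in place of code of your own. Each camera call takes 0.05 s, during which the arm holds its last target. There are 200 camera calls.

## Working session

There is one attempt and no reset: what is moved stays moved. The work goes in short steps, Python scripts to look and compute and a tool call to move; the robot and the scene stay as the last step left them, time stands still between calls to the robot, and variables do not carry over. Pictures are saved under pics/ and viewed, about 8 in all and at most 12, crops included, and the job is handed in when it is done.

Besides the shell and the picture viewer there is one more tool, called after ">>>" by a JSON object that holds its "fn" and its "kwargs". move_arm: Moves the arm, as the interface text tells. Shifts and turns lie within -1 to 1; 1 stands for 0.5 m of shift or 30 degrees of turn. Its arguments: {"type":"object","properties":{"slide":{"type":"array","items":{"type":"array","items":{"type":"number","minimum":-1,"maximum":1}}},"angular":{"type":"array","items":{"type":"array","items":{"type":"number","minimum":-1,"maximum":1}}},"jaw":{"type":"number"},"newtons":{"type":"number"}},"required":["slide","angular"]}

```bash
mkdir -p pics
cat > h.py <<'E'
import numpy as np, cv2
from workcell import ctrl, capture, camera_params, order
def pts(name, depth, P=None):
    P=P or camera_params(name); K=np.array(P["K"]);D=np.array(P["D"],float)
    R=cv2.Rodrigues(np.array(P["rvec"],float))[0];t=np.array(P["tvec"],float).ravel()
    h,w=depth.shape; u,v=np.meshgrid(np.arange(w),np.arange(h))
    n=cv2.undistortPoints(np.stack([u,v],-1).reshape(-1,1,2).astype(np.float64),K,D).reshape(h,w,2)
    c=np.dstack([n,np.ones((h,w))])*depth[...,None]
    return (c-t)@R   # world
def ray(name,uv,z,P=None):
    P=P or camera_params(name); K=np.array(P["K"]);D=np.array(P["D"],float)
    R=cv2.Rodrigues(np.array(P["rvec"],float))[0];t=np.array(P["tvec"],float).ravel()
    n=cv2.undistortPoints(np.array(uv,float).reshape(-1,1,2),K,D).reshape(-1,2)
    d=np.c_[n,np.ones(len(n))]@R; o=-R.T@t
    return o+d*((z-o[2])/d[:,2])[:,None]
E
python3 - <<'E'
from h import *
s=ctrl.observe(); print(s)
a=[]
for n in("scene","top"):
    p,d=capture(n); np.savez(f"{n}0.npz",p=p,d=d); a.append(p)
    P=camera_params(n);R=cv2.Rodrigues(np.array(P["rvec"],float))[0]; print(n,(-R.T@np.array(P["tvec"]).ravel()).round(), P["K"])
    cv2.imwrite(f"pics/{n}0.png",cv2.resize(p[...,::-1],(800,600)))
E
```

```text
{'time_s': 0.0, 'q': array([ 1.00850138e+00,  5.28454076e-01,  1.43390683e+00,  8.66038829e-06,
        1.18139700e+00, -1.78498931e-01]), 'qvel': array([-0.00154725,  0.00049818, -0.00017423, -0.00040809, -0.00202006,
       -0.0006693 ]), 'effort': array([ 8.65936217e-04, -4.42336857e+01, -1.78034413e+01, -3.02178414e-04,
        8.44679569e-03, -1.67855268e-05]), 'tcp_pos': array([233.80972082, 579.24405573, 403.73920177]), 'tcp_rot': array([[-1.16113611e-03, -9.27248465e-01,  3.74444836e-01],
       [-1.82760273e-03,  3.74446431e-01,  9.27246747e-01],
       [-9.99997656e-01,  3.92323277e-04, -2.12942510e-03]]), 'wrist_force': array([0.44832009, 0.06034185, 0.71538451]), 'ft_torque': array([-0.02173236, -0.01314229, -0.00544937]), 'gripper_width': 85.39123024381735}
scene [1086. -324.  776.] [[355.4340984    0.         252.52307721]
 [  0.         355.4340984  192.38715253]
 [  0.           0.           1.        ]]
top [ 559.   -0. 1097.] [[394.13486558   0.         250.89267454]
 [  0.         394.13486558 194.77923584]
 [  0.           0.           1.        ]]
```

View pics/scene0.png

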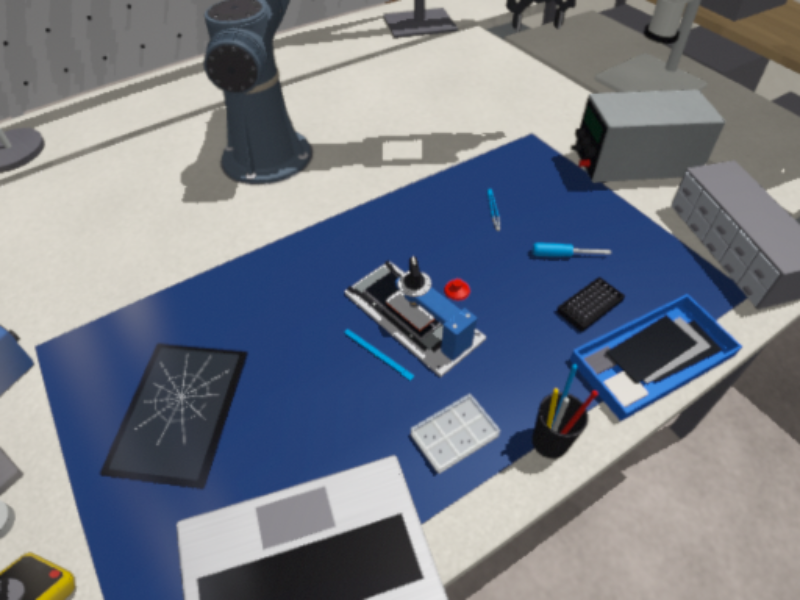

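View pics/top0.png

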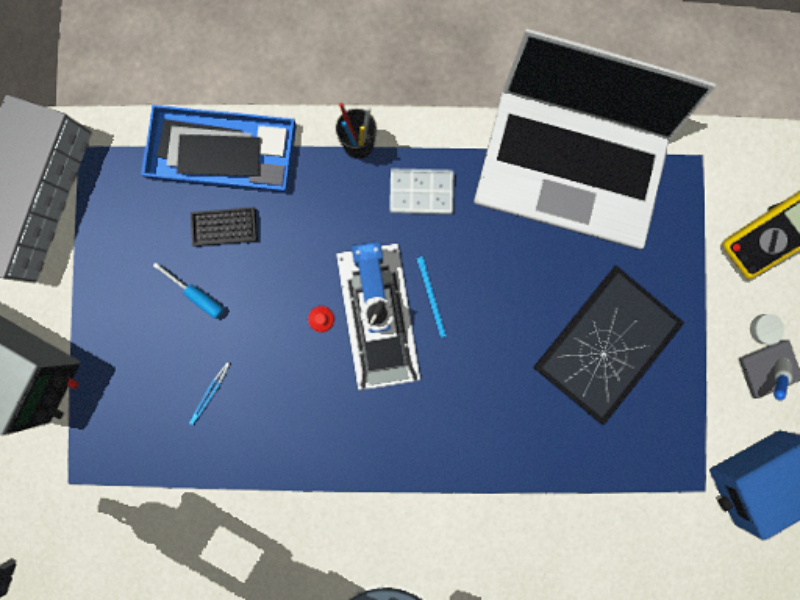

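The top view shows the press near (378,315), arm up-image, open end at (390,380). The phone is black inside the slot, the suction cup is at (320,319) and the spudger runs from (418,258) to (445,335). Next I'll measure the press pose.

Run:
```python
from h import *
z=np.load("top0.npz");p,d=z["p"],z["d"];W=pts("top",d)
hsv=cv2.cvtColor(p,cv2.COLOR_RGB2HSV)
roi=np.zeros(d.shape,bool);roi[150:256,208:276]=1
H,S,V=cv2.split(hsv)
white=(S<60)&(V>140)&roi
w=W[white]; lo=w[w[:,2]<30]; print("lo z",np.percentile(lo[:,2],[10,50,90]),len(lo))
m=((W[...,2]<30)&white).astype(np.uint8)
c=np.concatenate(cv2.findContours(m,cv2.RETR_EXTERNAL,cv2.CHAIN_APPROX_NONE)[0])[:,0]
zz=np.median(lo[:,2])
for h in(5,10,12):
    r=ray("top",c,h)[:,:2].astype(np.float32);print("rect",h,cv2.minAreaRect(r),cv2.boxPoints(cv2.minAreaRect(r)).round(1).tolist())
b=(H>100)&(H<118)&(S>120)&(V>120)&roi
bw=W[b];bw=bw[(bw[:,2]>70)&(bw[:,2]<100)];print("arm z",np.median(bw[:,2]),cv2.minAreaRect(bw[:,:2].astype(np.float32)),len(bw))
k=W[roi&(W[...,2]>118)&(W[...,2]<150)];print("knob",len(k),np.median(k[:,2]),cv2.minAreaRect(k[:,:2].astype(np.float32)) if len(k)>3 else '')
for nm,(u,v) in dict(cup=(320,319),sp1=(418,258),sp2=(445,335)).items(): print(nm,ray("top",[(u*.64,v*.64)],6).round())
```

```text
lo z [ 6.73864367 10.53466042 14.60827163] 1107
rect 5 ((588.3175659179688, 20.933883666992188), (247.17762756347656, 111.96829986572266), 10.140554428100586) [[456.79998779296875, 54.29999923706055], [476.5, -55.900001525878906], [719.7999877929688, -12.399999618530273], [700.0999755859375, 97.80000305175781]]
rect 10 ((588.1841430664062, 20.83636474609375), (246.0457000732422, 111.45553588867188), 10.140548706054688) [[457.29998779296875, 54.0], [476.8999938964844, -55.70000076293945], [719.0999755859375, -12.399999618530273], [699.5, 97.4000015258789]]
rect 12 ((588.1307373046875, 20.797348022460938), (245.5928497314453, 111.25043487548828), 10.140551567077637) [[457.5, 53.900001525878906], [477.0, -55.599998474121094], [718.7999877929688, -12.300000190734863], [699.2000122070312, 97.19999694824219]]
arm z 87.91387735367319 ((636.6688842773438, 24.723247528076172), (147.1106414794922, 49.43311309814453), 14.82790470123291) 521
knob 91 132.22771286678557 ((591.3936157226562, 22.059043884277344), (12.919035911560059, 41.60738754272461), 63.93120574951172)
cup [[582. 123.   6.]]
sp1 [[692. -50.   6.]]
sp2 [[556. -99.   6.]]
```

Run:
```python
from h import *
s=ctrl.observe();P=camera_params("wrist");R=cv2.Rodrigues(np.array(P["rvec"],float))[0]
c=-R.T@np.array(P["tvec"]).ravel();T=s["tcp_rot"]
print("cam in tool",(T.T@(c-s["tcp_pos"])).round(1),"fwd",(T.T@R[2]).round(2),"tips",ctrl.tcp_to_tips)
z=np.load("top0.npz");p=z["p"]
# profile along slot centre line at z=21 and 12
a=np.radians(10.14);o=np.array([590.9,21.6]);e=np.array([np.cos(a),np.sin(a)])
P=camera_params("top")
for x in range(-128,-40,4):
    q=np.r_[o+e*x,16.]; u=cv2.projectPoints(q.reshape(1,3),np.array(P["rvec"],float),np.array(P["tvec"],float),np.array(P["K"]),np.array(P["D"],float))[0].ravel()
    print(x,u.round(),p[int(round(u[1])),int(round(u[0]))],end="; ")
```

```text
cam in tool [30.6 66.   0.7] fwd [ 0.96 -0.26 -0.  ] tips 173.4
-128 [249. 247.] [ 50  75 117]; -124 [249. 246.] [146 149 155]; -120 [248. 244.] [144 152 147]; -116 [248. 243.] [154 166 160]; -112 [248. 242.] [160 168 163]; -108 [248. 240.] [161 171 166]; -104 [247. 239.] [160 167 162]; -100 [247. 237.] [149 159 153]; -96 [247. 236.] [87 90 90]; -92 [247. 234.] [49 51 54]; -88 [246. 233.] [46 49 51]; -84 [246. 231.] [49 50 52]; -80 [246. 230.] [50 51 53]; -76 [246. 229.] [49 53 54]; -72 [246. 227.] [53 56 59]; -68 [245. 226.] [45 49 52]; -64 [245. 224.] [50 51 56]; -60 [245. 223.] [46 49 52]; -56 [245. 221.] [48 53 57]; -52 [244. 220.] [51 54 56]; -48 [244. 218.] [45 47 48]; -44 [244. 217.] [64 65 67];
```

>>> {"fn": "move_arm", "kwargs": {"slide": [[0.22, -0.58, 0], [0.22, -0.58, 0], [0.22, -0.58, 0], [0.22, -0.58, 0], [0.22, -0.58, 0], [0.22, -0.58, 0], [0.22, -0.58, 0], [0.22, -0.58, 0], [0.22, -0.58, 0]], "angular": [[0, 0, 0.5], [0, 0, 0.5], [0, 0, 0.5], [0, 0, 0.5], [0, 0, 0.5], [0, 0, 0.5], [0, 0, 0.5], [0, 0, 0.5], [0, 0, 0.5]], "jaw": 1, "newtons": 40}}

```text
time_s: 0.85
tcp_pos: [344.9, 286.5, 404.5]
tcp_rot: [[-0.001, -0.992, 0.127], [-0.002, 0.127, 0.992], [-1.0, 0.001, -0.002]]
wrist_force: [0.2, -1.0, -0.3]
gripper_width: -0.2
```

>>> {"fn": "move_arm", "kwargs": {"slide": [[0.218, -0.585, 0], [0.218, -0.585, 0], [0.218, -0.585, 0], [0.218, -0.585, 0], [0.218, -0.585, 0], [0.218, -0.585, 0], [0.218, -0.585, 0], [0.218, -0.585, 0], [0.218, -0.585, 0], [0.218, -0.585, 0]], "angular": [[0, 0, 0.564], [0, 0, 0.564], [0, 0, 0.564], [0, 0, 0.564], [0, 0, 0.564], [0, 0, 0.564], [0, 0, 0.564], [0, 0, 0.564], [0, 0, 0.564], [0, 0, 0.564]]}}

```text
time_s: 1.68
tcp_pos: [453.9, -4.1, 404.5]
tcp_rot: [[0.0, -0.986, -0.169], [0.001, -0.169, 0.986], [-1.0, -0.0, 0.0]]
wrist_force: [0.4, -0.4, 0.1]
gripper_width: -0.3
```

Run:
```python
from h import *
s=ctrl.observe();print(s["tcp_pos"],s["q"],s["wrist_force"],s["ft_torque"],np.degrees(np.arctan2(s["tcp_rot"][1,2],s["tcp_rot"][0,2])))
P=camera_params("wrist");p,d=capture("wrist");np.savez("w1.npz",p=p,d=d,rvec=P["rvec"],tvec=P["tvec"],K=P["K"],D=P["D"])
cv2.imwrite("pics/w1.png",cv2.resize(p[...,::-1],(800,600)))
```

```text
[453.93862476  -4.10011355 404.49887138] [-2.56209000e-01  2.98685199e-01  1.84559388e+00  6.62719119e-04
  9.97276271e-01 -1.99707659e+00] [ 0.40212953 -0.3813268   0.11967623] [-0.01211567  0.00993852 -0.05943909] 99.72376691892066
```

View pics/w1.png

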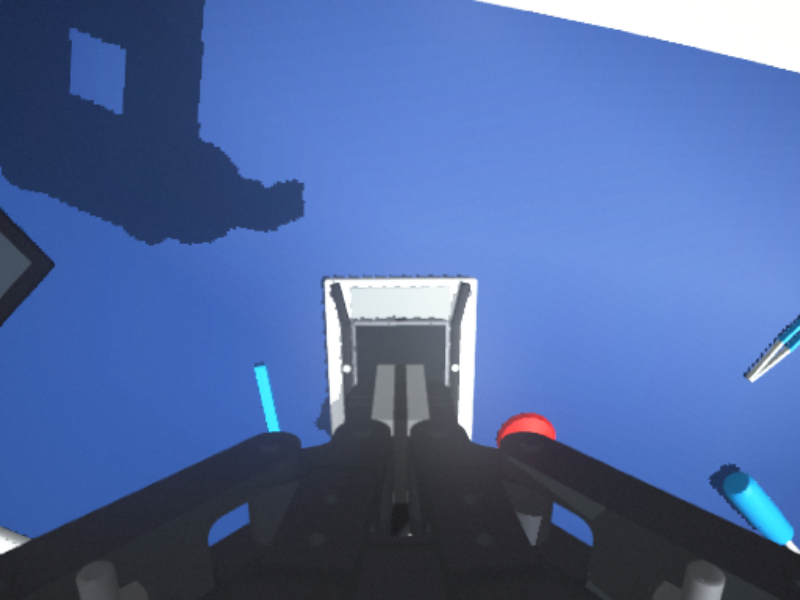

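The wrist view shows the open end's edge from (323,279) to (478,279) and the phone's near edge from (355,323) to (447,323). The closed fingers are straight in line with the slot. I'll measure those edges next.

Run:
```python
from h import *
z=np.load("w1.npz");P={k:z[k] for k in("K","D","rvec","tvec")}
a=np.radians(10.14);o=np.array([590.9,21.6]);R=np.array([[np.cos(a),-np.sin(a)],[np.sin(a),np.cos(a)]])
f=lambda uv,h:((ray("wrist",np.array(uv)*.64,h,P)[:,:2]-o)@R).round(1)
print("base end",f([(323,279),(478,279)],12),"rails inner",f([(351,320),(452,320)],17),"phone edge",f([(357,323),(447,323)],21))
W=pts("wrist",z["d"],P)
for u,v in[(400,279+25),(400,335),(400,350)]:
    q=W[int(v*.64)-1:int(v*.64)+2,int(u*.64)-1:int(u*.64)+2].reshape(-1,3).mean(0);print((q[:2]-o)@R,q[2])
s=ctrl.observe();print("tcp in press",(s["tcp_pos"][:2]-o)@R)
```

```text
base end [[-126.3  -56. ]
 [-125.5   55.2]] rails inner [[-97.  -36.4]
 [-96.4  36.6]] phone edge [[-95.9 -31.7]
 [-95.4  32.6]]
[-119.07198737   -0.81206649] 53.8580329956854
[-87.9874647   -1.03087432] 23.618471830993006
[-75.9899042   -1.11746133] 23.228504431170833
tcp in press [-140.02307007    0.21052747]
```

>>> {"fn": "move_arm", "kwargs": {"slide": [[0, 0, -0.43], [0, 0, -0.43], [0, 0, -0.43], [0, 0, -0.43], [0, 0, -0.43], [0, 0, -0.43], [0, 0, -0.43], [0, 0, -0.43]], "angular": [[0, 0, 0.01], [0, 0, 0.01], [0, 0, 0.01], [0, 0, 0.01], [0, 0, 0.01], [0, 0, 0.01], [0, 0, 0.01], [0, 0, 0.01]]}}

```text
time_s: 2.4
tcp_pos: [453.0, -1.9, 190.6]
tcp_rot: [[0.0, -0.984, -0.179], [0.0, -0.179, 0.984], [-1.0, -0.0, 0.0]]
wrist_force: [0.2, -0.5, 0.9]
gripper_width: 0.0
```

>>> {"fn": "move_arm", "kwargs": {"slide": [[0.02, 0.0036, 0], [0.04, 0.0072, 0], [0.059, 0.0106, 0], [0.059, 0.0106, 0]], "angular": [[0, 0, 0], [0, 0, 0], [0, 0, 0], [0, 0, 0]]}}

```text
time_s: 2.73
tcp_pos: [485.2, 2.5, 193.2]
tcp_rot: [[0.01, -0.984, -0.179], [-0.002, -0.179, 0.984], [-1.0, -0.009, -0.004]]
wrist_force: [-0.2, -0.2, 1.7]
gripper_width: 0.1
```

>>> {"fn": "move_arm", "kwargs": {"slide": [[0.004, 0.0007, 0], [0.008, 0.0014, 0], [0.012, 0.0021, 0], [0.016, 0.0028, 0], [0.02, 0.0035, 0], [0.024, 0.0042, 0], [0.028, 0.0049, 0], [0.032, 0.0056, 0], [0.036, 0.0063, 0], [0.038, 0.0067, 0]], "angular": [[0, 0, 0], [0, 0, 0], [0, 0, 0], [0, 0, 0], [0, 0, 0], [0, 0, 0], [0, 0, 0], [0, 0, 0], [0, 0, 0], [0, 0, 0]]}}

```text
time_s: 3.57
tcp_pos: [502.0, 5.6, 189.6]
tcp_rot: [[0.001, -0.984, -0.178], [-0.0, -0.178, 0.984], [-1.0, -0.001, -0.0]]
wrist_force: [-0.3, 0.1, -0.7]
gripper_width: 0.2
```

>>> {"fn": "move_arm", "kwargs": {"slide": [[0.002, 0.0004, 0], [0.004, 0.0007, 0], [0.006, 0.0011, 0], [0.006, 0.0011, 0]], "angular": [[0, 0, 0], [0, 0, 0], [0, 0, 0], [0, 0, 0]]}}

```text
time_s: 3.9
tcp_pos: [504.7, 6.2, 189.7]
tcp_rot: [[0.0, -0.984, -0.178], [-0.0, -0.178, 0.984], [-1.0, -0.0, -0.0]]
wrist_force: [0.7, -0.1, 0.2]
gripper_width: 0.0
```

>>> {"fn": "move_arm", "kwargs": {"slide": [[0.001, 0.0002, 0], [0.002, 0.0004, 0], [0.002, 0.0004, 0]], "angular": [[0, 0, 0], [0, 0, 0], [0, 0, 0]]}}

```text
time_s: 4.15
tcp_pos: [505.1, 6.4, 189.7]
tcp_rot: [[-0.001, -0.984, -0.178], [0.0, -0.178, 0.984], [-1.0, 0.001, 0.0]]
wrist_force: [-1.6, -0.9, 0.4]
gripper_width: 0.0
```

Run:
```python
from h import *
a=np.radians(10.14);o=np.array([590.9,21.6]);R=np.array([[np.cos(a),-np.sin(a)],[np.sin(a),np.cos(a)]])
s=ctrl.observe();print("tcp in press",(s["tcp_pos"][:2]-o)@R,s["wrist_force"],s["ft_torque"])
p,d=capture("wrist");P=camera_params("wrist")
cv2.imwrite("pics/w2.png",cv2.resize(p[150:384,100:412][...,::-1],(800,600)))
```

```text
tcp in press [-87.14724342   0.17445123] [-1.5979926  -0.89589867  0.40970553] [-0.18163083  0.39364294 -0.05205012]
```

View pics/w2.png

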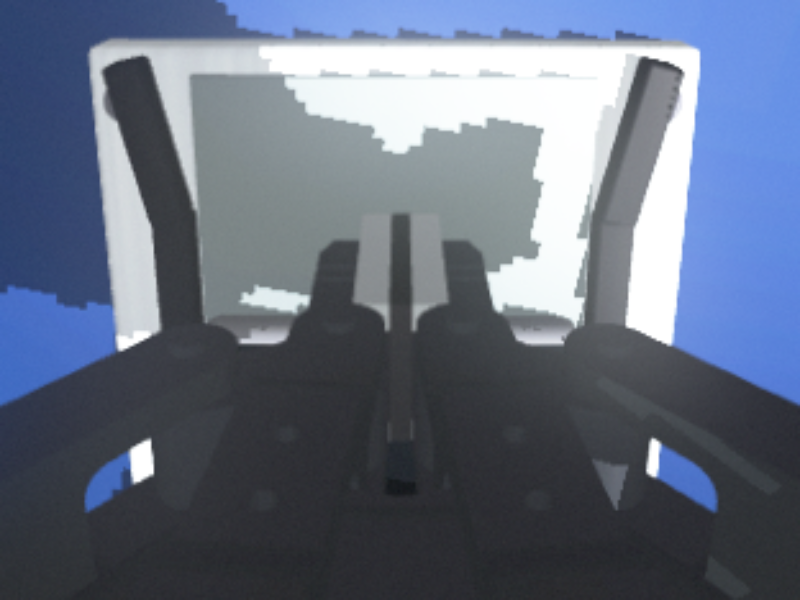

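The fingers are in the slot, and the phone's rim at about row 325 is against them. I'll keep going in small steps until the force rises.

>>> {"fn": "move_arm", "kwargs": {"slide": [[0.001, 0.0002, 0], [0.002, 0.0004, 0], [0.002, 0.0004, 0]], "angular": [[0, 0, 0], [0, 0, 0], [0, 0, 0]]}}

```text
time_s: 4.45
tcp_pos: [505.5, 6.5, 189.7]
tcp_rot: [[-0.003, -0.984, -0.178], [0.0, -0.178, 0.984], [-1.0, 0.003, 0.001]]
wrist_force: [-4.0, -2.4, 2.3]
gripper_width: 0.1
```

>>> {"fn": "move_arm", "kwargs": {"slide": [[0.001, 0.0002, 0], [0.002, 0.0004, 0], [0.002, 0.0004, 0]], "angular": [[0, 0, 0], [0, 0, 0], [0, 0, 0]]}}

```text
time_s: 4.7
tcp_pos: [505.8, 6.6, 189.7]
tcp_rot: [[-0.005, -0.984, -0.178], [0.0, -0.178, 0.984], [-1.0, 0.005, 0.001]]
wrist_force: [-5.9, -3.8, 3.8]
gripper_width: 0.2
```

>>> {"fn": "move_arm", "kwargs": {"slide": [[0.001, 0.0002, 0], [0.002, 0.0004, 0], [0.003, 0.0005, 0], [0.003, 0.0005, 0]], "angular": [[0, 0, 0], [0, 0, 0], [0, 0, 0], [0, 0, 0]]}}

```text
time_s: 5.03
tcp_pos: [506.4, 6.8, 189.6]
tcp_rot: [[-0.009, -0.984, -0.179], [0.0, -0.179, 0.984], [-1.0, 0.008, 0.002]]
wrist_force: [-8.2, -6.5, 5.3]
gripper_width: -0.1
```

>>> {"fn": "move_arm", "kwargs": {"slide": [[-0.02, -0.0035, 0], [-0.06, -0.0106, 0], [-0.1, -0.0176, 0], [-0.1, -0.0176, 0], [-0.1, -0.0176, 0.12], [-0.1, -0.0176, 0.2], [-0.1, -0.0176, 0.3], [-0.1, -0.0176, 0.4], [-0.1, -0.0176, 0.4], [-0.1, -0.0176, 0.4]], "angular": [[0, 0, 0], [0, 0, 0], [0, 0, 0], [0, 0, 0], [0, 0, 0], [0, 0, 0], [0, 0, 0], [0, 0, 0], [0, 0, 0], [0, 0, 0]]}}

```text
time_s: 5.87
tcp_pos: [462.1, -2.0, 396.8]
tcp_rot: [[0.018, -0.984, -0.178], [-0.004, -0.178, 0.984], [-1.0, -0.017, -0.007]]
wrist_force: [1.8, -0.3, -0.9]
gripper_width: 0.2
```

Run:
```python
from h import *
a=np.radians(10.14);o=np.array([590.9,21.6]);R=np.array([[np.cos(a),-np.sin(a)],[np.sin(a),np.cos(a)]])
P=camera_params("wrist");p,d=capture("wrist")
np.savez("w3.npz",p=p,d=d,rvec=P["rvec"],tvec=P["tvec"],K=P["K"],D=P["D"])
for y in(-20,0,20):
  for h in (21,):
    xs=np.arange(-105,-60,2.);q=np.c_[(np.c_[xs,0*xs+y]@R.T+o),0*xs+h]
    u=cv2.projectPoints(q,P["rvec"],P["tvec"],P["K"],P["D"])[0].reshape(-1,2).round().astype(int)
    print(y,[(int(x),int(p[v,w].mean())) for x,(w,v) in zip(xs,u) if 0<=v<384])
cv2.imwrite("pics/w3.png",cv2.resize(p[...,::-1],(800,600)))
```

```text
-20 [(-105, 253), (-103, 253), (-101, 253), (-99, 252), (-97, 252), (-95, 252), (-93, 253), (-91, 252), (-89, 252), (-87, 252), (-85, 252), (-83, 252), (-81, 252), (-79, 246), (-77, 164), (-75, 210), (-73, 201), (-71, 128), (-69, 126), (-67, 126), (-65, 124), (-63, 124), (-61, 121)]
0 [(-105, 253), (-103, 253), (-101, 253), (-99, 253), (-97, 253), (-95, 253), (-93, 253), (-91, 253), (-89, 253), (-87, 253), (-85, 253), (-83, 253), (-81, 253), (-79, 244), (-77, 126), (-75, 207), (-73, 217), (-71, 133), (-69, 131), (-67, 129), (-65, 128), (-63, 126), (-61, 127)]
20 [(-105, 254), (-103, 254), (-101, 254), (-99, 254), (-97, 254), (-95, 254), (-93, 254), (-91, 254), (-89, 254), (-87, 254), (-85, 253), (-83, 254), (-81, 253), (-79, 246), (-77, 167), (-75, 223), (-73, 237), (-71, 141), (-69, 139), (-67, 137), (-65, 137), (-63, 135), (-61, 133)]
```

View pics/w3.png

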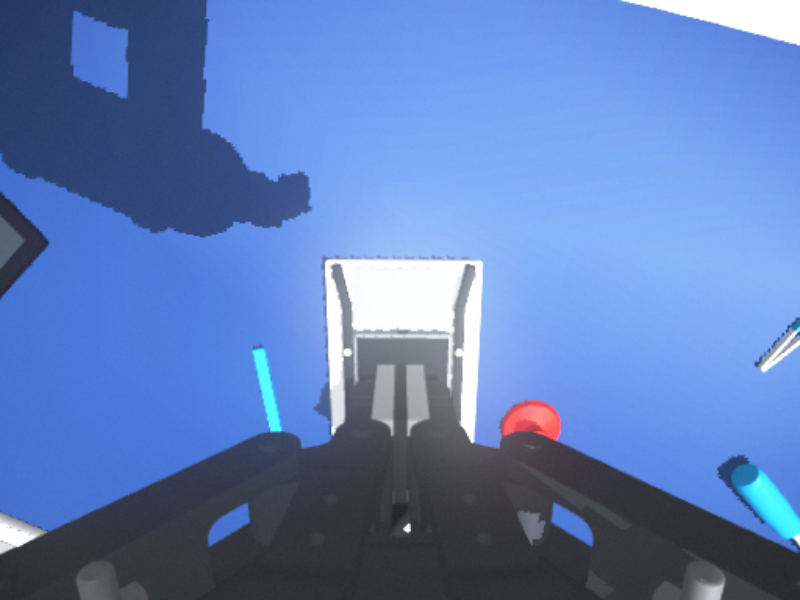

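The phone's rim now lies at press x ≈ -75 to -76, straight across the slot, and the tip stalled at about 10 N. Together these say the phone is home. Next I'll go over the knob and open the jaws.

>>> {"fn": "move_arm", "kwargs": {"slide": [[0.13, 0.02, 0], [0.26, 0.046, 0], [0.26, 0.046, 0], [0.26, 0.046, 0], [0.26, 0.046, 0], [0.26, 0.046, 0]], "angular": [[0, 0, -0.2], [0, 0, -0.4], [0, 0, -0.6], [0, 0, -0.6], [0, 0, -0.6], [0, 0, -0.6]], "jaw": 0}}

```text
time_s: 6.42
tcp_pos: [588.6, 21.6, 387.9]
tcp_rot: [[-0.004, -0.991, 0.134], [0.001, 0.134, 0.991], [-1.0, 0.004, 0.0]]
wrist_force: [-0.2, 0.5, -0.5]
gripper_width: 72.4
```

>>> {"fn": "move_arm", "kwargs": {"slide": [[0, 0, 0], [0, 0, 0], [0, 0, 0], [0, 0, 0], [0, 0, 0], [0, 0, 0]], "angular": [[0, 0, -0.2], [0, 0, -0.4], [0, 0, -0.6], [0, 0, -0.6], [0, 0, -0.6], [0, 0, -0.6]]}}

```text
time_s: 6.92
tcp_pos: [588.1, 21.1, 389.5]
tcp_rot: [[-0.001, -0.901, 0.433], [0.0, 0.433, 0.901], [-1.0, 0.001, -0.0]]
wrist_force: [-0.9, -0.1, 0.5]
gripper_width: 85.2
```

Run:
```python
from h import *
s=ctrl.observe();T=s["tcp_rot"];print(s["time_s"],s["tcp_pos"],s["q"][5],T.round(3),np.degrees(np.arctan2(T[1,2],T[0,2])),s["gripper_width"],s["ft_torque"])
P=camera_params("wrist");p,d=capture("wrist");W=pts("wrist",d,P)
np.savez("w4.npz",p=p,d=d,rvec=P["rvec"],tvec=P["tvec"],K=P["K"],D=P["D"])
k=W[(abs(W[...,2]-130)<8)&(np.hypot(W[...,0]-591,W[...,1]-22)<35)];print(len(k),np.median(k[:,2]) if len(k) else 0, cv2.minAreaRect(k[:,:2].astype(np.float32)) if len(k) else 0)
cv2.imwrite("pics/w4.png",cv2.resize(p[...,::-1],(800,600)))
```

```text
6.9167 [588.057332    21.13931406 389.53871823] -1.276925427199569 [[-0.001 -0.901  0.433]
 [ 0.     0.433  0.901]
 [-1.     0.001 -0.   ]] 64.34846096867427 85.22809534821792 [0.01900624 0.02145506 0.0275924 ]
1033 134.4827527744723 ((589.6433715820312, 20.61016082763672), (12.455416679382324, 41.04438400268555), 64.41487121582031)
```

View pics/w4.png

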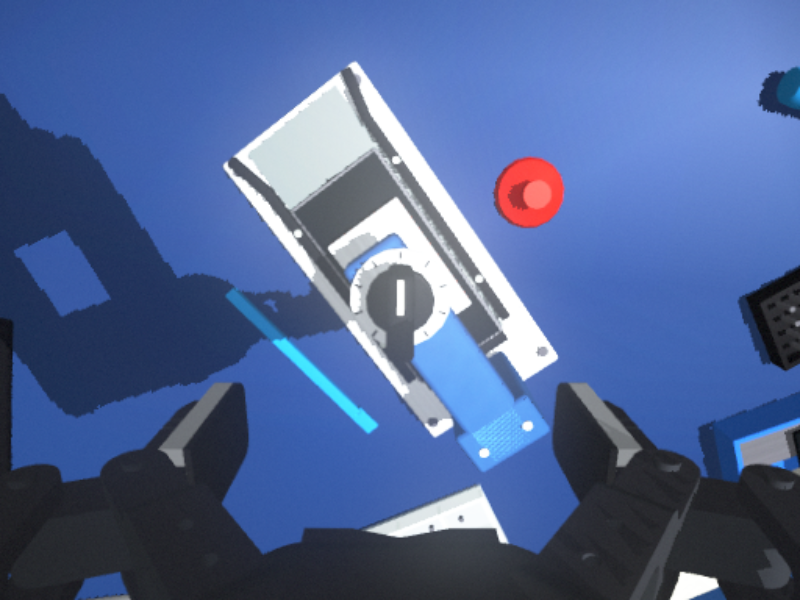

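The view shows the bar at (400,297) lying vertically, centred and square between the pads. I'll shift 2.5 mm, go down and grip.

>>> {"fn": "move_arm", "kwargs": {"slide": [[0.005, 0, -0.08], [0.005, 0, -0.14], [0.005, 0, -0.19], [0.005, 0, -0.219], [0.005, 0, -0.219], [0.005, 0, -0.219], [0.005, 0, -0.219]], "angular": [[0, 0, 0], [0, 0, 0], [0, 0, 0], [0, 0, 0], [0, 0, 0], [0, 0, 0], [0, 0, 0]]}}

```text
time_s: 7.55
tcp_pos: [592.0, 21.2, 281.2]
tcp_rot: [[0.002, -0.901, 0.434], [-0.0, 0.434, 0.901], [-1.0, -0.002, 0.001]]
wrist_force: [0.3, 0.5, -0.1]
gripper_width: 85.3
```

>>> {"fn": "move_arm", "kwargs": {"slide": [[0, 0, 0], [0, 0, 0], [0, 0, 0], [0, 0, 0], [0, 0, 0], [0, 0, 0], [0, 0, 0], [0, 0, 0]], "angular": [[0, 0, 0], [0, 0, 0], [0, 0, 0], [0, 0, 0], [0, 0, 0], [0, 0, 0], [0, 0, 0], [0, 0, 0]], "jaw": 1, "newtons": 35}}

```text
time_s: 8.22
tcp_pos: [591.2, 20.3, 280.8]
tcp_rot: [[-0.001, -0.901, 0.434], [-0.002, 0.434, 0.901], [-1.0, -0.0, -0.003]]
wrist_force: [-2.4, -4.1, 4.5]
gripper_width: 12.4
```

```bash
cat > t.py <<'E'
from h import *
r=[]
for i in range(4):
    s=ctrl.observe();T=s["tcp_rot"];r.append([s["effort"][5],s["ft_torque"][2],np.degrees(np.arctan2(T[1,2],T[0,2])),*s["wrist_force"]])
    if i<3: capture("wrist")
r=np.array(r);print("t%.2f q6 %.3f w %.1f"%(s["time_s"],s["q"][5],s["gripper_width"]),"tcp",s["tcp_pos"].round(1),"eff",r[:,0].round(3),"ftz",r[:,1].round(3),"yaw",r[-1,2].round(2),"F",r[:,3:].mean(0).round(1))
E
python3 t.py
```

```text
t8.37 q6 -1.274 w 12.3 tcp [591.2  20.2 280.7] eff [-0.003 -0.003 -0.003 -0.003] ftz [-0.054  0.045  0.02   0.066] yaw 64.27 F [-2.1 -4.4  4.1]
```

The grip is good at a width of 12.4 mm, and joint-6 effort is nearly noise-free. I'll wind the first click in quarters, easing out the sideways offset as I go.

>>> {"fn": "move_arm", "kwargs": {"slide": [[-0.002, -0.0035, 0], [-0.002, -0.0035, 0], [-0.002, -0.0035, 0], [-0.002, -0.0035, 0]], "angular": [[0, 0, -0.1], [0, 0, -0.2], [0, 0, -0.3], [0, 0, -0.3]]}}

```text
time_s: 8.7
tcp_pos: [590.7, 19.5, 280.7]
tcp_rot: [[0.001, -0.821, 0.571], [-0.0, 0.571, 0.821], [-1.0, -0.001, 0.001]]
wrist_force: [-0.5, 0.5, 2.3]
gripper_width: 12.9
```

```bash
python3 t.py
```

```text
t8.85 q6 -1.121 w 12.7 tcp [590.7  19.6 280.8] eff [0.425 0.229 0.147 0.124] ftz [0.126 0.111 0.163 0.088] yaw 55.31 F [-0.7  0.5  4. ]
```

>>> {"fn": "move_arm", "kwargs": {"slide": [[0, 0, 0], [0, 0, 0], [0, 0, 0], [0, 0, 0]], "angular": [[0, 0, -0.1], [0, 0, -0.2], [0, 0, -0.3], [0, 0, -0.3]]}}

```text
time_s: 9.18
tcp_pos: [590.6, 19.4, 280.7]
tcp_rot: [[0.001, -0.721, 0.693], [-0.0, 0.693, 0.721], [-1.0, -0.001, 0.0]]
wrist_force: [-1.1, 0.3, 4.4]
gripper_width: 11.9
```

```bash
python3 t.py
```

```text
t9.33 q6 -0.964 w 12.2 tcp [590.6  19.4 280.7] eff [0.259 0.076 0.016 0.004] ftz [ 0.036 -0.005  0.036 -0.054] yaw 46.27 F [-1.1  0.4  5. ]
```

>>> {"fn": "move_arm", "kwargs": {"slide": [[0, 0, 0], [0, 0, 0], [0, 0, 0], [0, 0, 0]], "angular": [[0, 0, -0.1], [0, 0, -0.2], [0, 0, -0.3], [0, 0, -0.3]]}}

```text
time_s: 9.67
tcp_pos: [590.5, 19.3, 280.7]
tcp_rot: [[0.0, -0.604, 0.797], [-0.0, 0.797, 0.604], [-1.0, -0.0, 0.0]]
wrist_force: [-1.3, -0.7, 4.9]
gripper_width: 12.3
```

```bash
python3 t.py
```

```text
t9.82 q6 -0.806 w 12.0 tcp [590.5  19.3 280.7] eff [ 0.135 -0.06  -0.119 -0.131] ftz [-0.162 -0.119 -0.133 -0.124] yaw 37.24 F [-1.3 -0.8  5.1]
```

>>> {"fn": "move_arm", "kwargs": {"slide": [[0, 0, 0], [0, 0, 0], [0, 0, 0], [0, 0, 0]], "angular": [[0, 0, -0.1], [0, 0, -0.2], [0, 0, -0.3], [0, 0, -0.3]]}}

```text
time_s: 10.15
tcp_pos: [590.4, 19.2, 280.7]
tcp_rot: [[0.0, -0.472, 0.882], [-0.001, 0.882, 0.472], [-1.0, -0.001, -0.0]]
wrist_force: [-1.8, -1.9, 6.1]
gripper_width: 12.3
```

```bash
python3 t.py
```

```text
t10.30 q6 -0.649 w 12.4 tcp [590.4  19.3 280.7] eff [ 0.265  0.066  0.006 -0.005] ftz [ 0.001 -0.002 -0.051  0.031] yaw 28.28 F [-1.6 -1.6  5.6]
```

The settled effort traces a ±0.13 sine with a mean near 0, so contact should show as about +0.03. I'll sample clicks 2 and 3 at ¾ and full; three more are still due after any contact, so this is safe.

>>> {"fn": "move_arm", "kwargs": {"slide": [[0, 0, 0], [0, 0, 0], [0, 0, 0], [0, 0, 0], [0, 0, 0], [0, 0, 0]], "angular": [[0, 0, -0.2], [0, 0, -0.4], [0, 0, -0.6], [0, 0, -0.8], [0, 0, -0.9], [0, 0, -0.9]]}}

```text
time_s: 10.8
tcp_pos: [590.1, 19.1, 280.7]
tcp_rot: [[-0.001, -0.02, 1.0], [-0.001, 1.0, 0.02], [-1.0, -0.001, -0.001]]
wrist_force: [-1.9, -2.3, 6.9]
gripper_width: 12.2
```

```bash
python3 t.py
```

```text
t10.95 q6 -0.178 w 12.4 tcp [590.1  19.1 280.7] eff [ 0.193 -0.022 -0.085 -0.097] ftz [-0.05  -0.093 -0.102 -0.048] yaw 1.27 F [-2.5 -2.   6.5]
```

>>> {"fn": "move_arm", "kwargs": {"slide": [[0, 0, 0], [0, 0, 0], [0, 0, 0], [0, 0, 0]], "angular": [[0, 0, -0.1], [0, 0, -0.2], [0, 0, -0.3], [0, 0, -0.3]]}}

```text
time_s: 11.28
tcp_pos: [589.9, 19.1, 280.7]
tcp_rot: [[-0.002, 0.136, 0.991], [-0.001, 0.991, -0.136], [-1.0, -0.001, -0.002]]
wrist_force: [-2.9, -1.3, 7.0]
gripper_width: 12.5
```

```bash
python3 t.py
```

```text
t11.43 q6 -0.021 w 12.4 tcp [589.9  19.1 280.7] eff [0.3   0.1   0.041 0.029] ftz [ 0.105  0.063  0.015 -0.019] yaw -7.69 F [-3.  -1.5  6.7]
```

>>> {"fn": "move_arm", "kwargs": {"slide": [[0, 0, 0], [0, 0, 0], [0, 0, 0], [0, 0, 0], [0, 0, 0], [0, 0, 0]], "angular": [[0, 0, -0.2], [0, 0, -0.4], [0, 0, -0.6], [0, 0, -0.8], [0, 0, -0.9], [0, 0, -0.9]]}}

```text
time_s: 11.93
tcp_pos: [589.6, 19.2, 280.7]
tcp_rot: [[-0.003, 0.571, 0.821], [-0.001, 0.821, -0.571], [-1.0, -0.002, -0.002]]
wrist_force: [-3.7, -1.5, 7.9]
gripper_width: 12.7
```

```bash
python3 t.py
```

```text
t12.08 q6 0.450 w 12.5 tcp [589.6  19.2 280.7] eff [ 0.204 -0.011 -0.073 -0.085] ftz [-0.164 -0.073 -0.083 -0.063] yaw -34.72 F [-4.3 -1.1  7.8]
```

>>> {"fn": "move_arm", "kwargs": {"slide": [[0, 0, 0], [0, 0, 0], [0, 0, 0], [0, 0, 0]], "angular": [[0, 0, -0.1], [0, 0, -0.2], [0, 0, -0.3], [0, 0, -0.3]]}}

```text
time_s: 12.42
tcp_pos: [589.5, 19.3, 280.7]
tcp_rot: [[-0.003, 0.692, 0.722], [-0.001, 0.722, -0.692], [-1.0, -0.003, -0.002]]
wrist_force: [-4.9, -0.8, 8.3]
gripper_width: 12.7
```

```bash
python3 t.py
```

```text
t12.57 q6 0.607 w 12.4 tcp [589.4  19.3 280.7] eff [0.311 0.111 0.051 0.04 ] ftz [0.046 0.037 0.027 0.043] yaw -43.68 F [-4.3 -1.   8.2]
```

Contact came in click 2: effort rose by 0.034 at both ¾ and full, and click 3 added another 0.011, as the text says. Two more clicks finish the job.

>>> {"fn": "move_arm", "kwargs": {"slide": [[-0.002, 0, 0], [-0.003, 0, 0], [-0.003, 0, 0], [-0.003, 0, 0], [-0.003, 0, 0], [-0.003, 0, 0]], "angular": [[0, 0, -0.2], [0, 0, -0.4], [0, 0, -0.6], [0, 0, -0.8], [0, 0, -0.9], [0, 0, -0.9]]}}

```text
time_s: 13.07
tcp_pos: [588.6, 19.6, 280.7]
tcp_rot: [[-0.001, 0.945, 0.328], [0.0, 0.328, -0.945], [-1.0, -0.001, -0.001]]
wrist_force: [-1.2, 0.2, 5.6]
gripper_width: 12.5
```

```bash
python3 t.py
```

```text
t13.22 q6 1.078 w 12.9 tcp [588.6  19.6 280.7] eff [ 0.214 -0.001 -0.063 -0.075] ftz [-0.052 -0.088 -0.021 -0.133] yaw -70.74 F [-1.8  0.7  6.3]
```

>>> {"fn": "move_arm", "kwargs": {"slide": [[0, 0, 0], [0, 0, 0], [0, 0, 0], [0, 0, 0]], "angular": [[0, 0, -0.1], [0, 0, -0.2], [0, 0, -0.3], [0, 0, -0.3]]}}

```text
time_s: 13.55
tcp_pos: [588.6, 19.8, 280.7]
tcp_rot: [[-0.001, 0.984, 0.177], [0.0, 0.177, -0.984], [-1.0, -0.001, -0.001]]
wrist_force: [-2.1, 0.9, 7.3]
gripper_width: 12.4
```

```bash
python3 t.py
```

```text
t13.70 q6 1.235 w 12.5 tcp [588.6  19.8 280.7] eff [0.322 0.122 0.062 0.051] ftz [ 0.083 -0.003  0.059  0.027] yaw -79.7 F [-1.6  1.   7.1]
```

>>> {"fn": "move_arm", "kwargs": {"slide": [[0, 0, 0], [0, 0, 0], [0, 0, 0], [0, 0, 0], [0, 0, 0], [0, 0, 0]], "angular": [[0, 0, -0.2], [0, 0, -0.4], [0, 0, -0.6], [0, 0, -0.8], [0, 0, -0.9], [0, 0, -0.9]]}}

```text
time_s: 14.2
tcp_pos: [588.6, 20.2, 280.7]
tcp_rot: [[-0.001, 0.957, -0.29], [0.001, -0.29, -0.957], [-1.0, -0.001, -0.001]]
wrist_force: [-1.1, 2.4, 6.8]
gripper_width: 12.6
```

```bash
python3 t.py
```

```text
t14.35 q6 1.707 w 12.6 tcp [588.6  20.2 280.7] eff [ 0.227  0.012 -0.05  -0.062] ftz [-0.069 -0.053 -0.056 -0.113] yaw -106.75 F [-1.7  3.2  7.1]
```

>>> {"fn": "move_arm", "kwargs": {"slide": [[0, 0, 0], [0, 0, 0], [0, 0, 0], [0, 0, 0]], "angular": [[0, 0, -0.1], [0, 0, -0.2], [0, 0, -0.3], [0, 0, -0.3]]}}

```text
time_s: 14.68
tcp_pos: [588.6, 20.4, 280.7]
tcp_rot: [[-0.001, 0.9, -0.436], [0.002, -0.436, -0.9], [-1.0, -0.002, -0.001]]
wrist_force: [-2.1, 3.7, 7.2]
gripper_width: 12.2
```

```bash
python3 t.py
```

```text
t14.83 q6 1.863 w 12.1 tcp [588.6  20.4 280.7] eff [0.335 0.135 0.075 0.064] ftz [0.095 0.061 0.059 0.077] yaw -115.72 F [-1.6  3.8  6.6]
```

Each click added +0.011 and the total turn is 180.0°, so contact click plus three is done. Releasing, backing straight up and checking.

>>> {"fn": "move_arm", "kwargs": {"slide": [[0, 0, 0], [0, 0, 0], [0, 0, 0], [0, 0, 0], [0, 0, 0], [0, 0, 0], [0, 0, 0], [0, 0, 0]], "angular": [[0, 0, 0], [0, 0, 0], [0, 0, 0], [0, 0, 0], [0, 0, 0], [0, 0, 0], [0, 0, 0], [0, 0, 0]], "jaw": 0}}

```text
time_s: 15.5
tcp_pos: [589.0, 19.4, 280.2]
tcp_rot: [[-0.0, 0.9, -0.435], [-0.0, -0.435, -0.9], [-1.0, -0.0, 0.0]]
wrist_force: [0.5, 0.3, -0.7]
gripper_width: 85.1
```

>>> {"fn": "move_arm", "kwargs": {"slide": [[0, 0, 0.03], [0, 0, 0.08], [0, 0, 0.14], [0, 0, 0.2], [0, 0, 0.22], [0, 0, 0.22], [0, 0, 0.22]], "angular": [[0, 0, 0], [0, 0, 0], [0, 0, 0], [0, 0, 0], [0, 0, 0], [0, 0, 0], [0, 0, 0]]}}

```text
time_s: 16.08
tcp_pos: [588.7, 19.6, 390.2]
tcp_rot: [[0.0, 0.901, -0.435], [-0.0, -0.435, -0.901], [-1.0, 0.0, -0.0]]
wrist_force: [0.3, -0.4, -0.7]
gripper_width: 85.2
```

Run:
```python
from h import *
P=camera_params("wrist");p,d=capture("wrist");W=pts("wrist",d,P)
k=W[(abs(W[...,2]-130)<8)&(np.hypot(W[...,0]-591,W[...,1]-22)<35)];print(len(k),np.median(k[:,2]),cv2.minAreaRect(k[:,:2].astype(np.float32)))
s=ctrl.observe();print(s["time_s"],s["tcp_pos"],s["wrist_force"],s["gripper_width"])
cv2.imwrite("pics/w5.png",cv2.resize(p[...,::-1],(800,600)))
```

```text
1039 134.3656270209239 ((590.1539306640625, 20.882375717163086), (12.953062057495117, 42.22099685668945), 67.03671264648438)
16.1333 [588.37362247  19.58596068 388.97363823] [0.21187126 0.29854743 0.69843382] 85.65367131528272
```

View pics/w5.png

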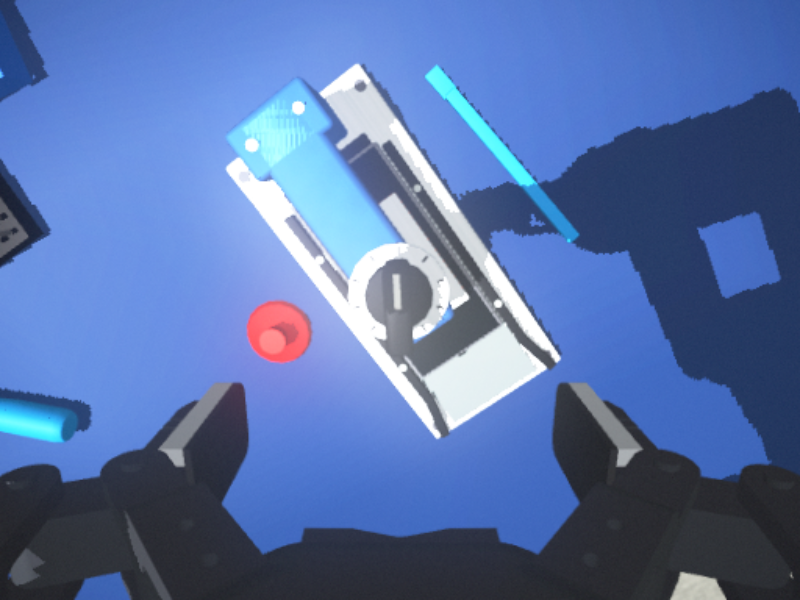

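The knob bar at (397,293) sits at its detent about 2.6° back, as expected from the 0.06 N m load. The phone, cup and spudger look in place. One last numeric check of the phone edge and the bystanders, then I hand in.

Run:
```python
from h import *
a=np.radians(10.14);o=np.array([590.9,21.6]);R=np.array([[np.cos(a),-np.sin(a)],[np.sin(a),np.cos(a)]])
P=camera_params("wrist");f=lambda uv,h:((ray("wrist",np.array(uv)*.64,h,P)[:,:2]-o)@R).round(1)
print("phone edge",f([(424,371),(502,323)],21),"base end",f([(439,437),(560,357)],12))
p,d=capture("top");z=np.load("top0.npz")["p"]
def cen(im):
    h,s,v=cv2.split(cv2.cvtColor(im,cv2.COLOR_RGB2HSV));m=((h<6)|(h>174))&(s>150)&(v>100);c=((h>92)&(h<103)&(s>150)&(v>120))
    m[:, :190]=0;m[:,225:]=0;m[:190]=0;m[230:]=0; c2=c.copy();c2[:,:262]=0;c2[:,295:]=0
    return [np.argwhere(q).mean(0).round(1) for q in(m,c2)]
print("cup, spudger px before/after",cen(z),cen(p))
order.sign_off();print(ctrl.observe()["time_s"])
```

```text
phone edge [[-72.7  28.3]
 [-75.3 -35.4]] base end [[-126.3   51.7]
 [-124.9  -55.3]]
cup, spudger px before/after [array([203.7, 205.1]), array([188.9, 275.6])] [array([nan, nan]), array([190. , 276.1])]
the job is handed in; nothing more can be done
the job is handed in; nothing more can be done<stdin>:9: RuntimeWarning: Mean of empty slice.
  ret = um.true_divide(
```

I handed the job in at about 16 s on the robot's clock, with the phone home, the plate wound to the contact click plus three, and the gripper clear above the press. No verdict was reported.

- **Phone home:** I pushed it with closed fingers until the tip stalled, at about 12 N wrist force (limit 25 N). Its near edge then read x -75 to -76 mm in the press frame, where home is -75.
- **Knob:** Plate contact showed in click 2, where torque rose 0.034 N m. Each later click added about 0.011 N m. I stopped after click 5, exactly 180.0° in all.
- **After release:** The knob relaxed about 2.6° back into its stop, as expected from the spring load. I did not measure the clamp force directly; the click count puts it at about 17 N.

Two of the last checks were weak:
- **Phone edge after clamping:** The two hand-picked edge points differed, at -72.7 and -75.3 mm. That would be about 2.3°, right at the 0.05 rad limit. I put it down to my pixel picking: the rails allow little turn, and the edge read straight before clamping.
- **Bystanders:** The suction cup was not found in the final top view, probably hidden by the arm. It was upright beside the press in the last wrist picture, but I did not measure its position. The spudger's centre shifted about 1 pixel (roughly 3 mm), which I take as masking noise or partial hiding. I did not re-measure the other bystanders, but the arm never went low near them.

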